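# Set the parts dispenser to the pinion gears

### The arm

A 7-joint arm with a two-finger parallel gripper is mounted at the origin on the work surface. World frame = base frame: x ahead of the robot, y to its left, z up, the work surface at z = 0. Lengths are in m, angles in rad, forces in N, time in s.
With the tool pointing down it reaches from about 0.425 to 0.875 m from the base axis. Payload 4.7 kg.
Tool frame: the origin (TCP) lies between the finger pads; the fingertips stand ctrl.tip_reach ahead of it and the grasp point (between the pads) lies 5 mm behind it (ctrl.tip_reach is the distance from the TCP to the fingertips, in m); z points along the fingers, y is the direction in which the jaws open and shut (so a half turn about z gives the same grasp; the last joint's range is limited). The gripper opens to 87 mm and grips with 3 to 60 N. Pads are 19 mm wide; open, the fingers measure 117 mm over their backs; the gripper's body (75 mm by 190 mm) begins 51 mm behind the grasp point.
Start: joints at [-1.107, 0.321, -0.07, 1.45, 0.023, 1.371, -0.057], TCP at [0.283, 0.585, 0.237] pointing down, gripper open.
Joint ranges: [-2.86, 2.86], [-0.3, 2.09], [-1.38, 1.24], [0.06, 2.45], [-1.56, 4.7], [0.09, 2.05], [-2.69, 2.69]. Speed limits (rad/s): [2.57, 2.57, 3.14, 3.14, 3.14, 3.14, 3.14].

### API

Orientations are given as a rotation vector (axis times angle).
In Python, from bench import ctrl gives the robot as it stands.
- The arm moves only by the shell command python3 -m handwheel 'ROWS' [FORCE]. ROWS is JSON, a list of rows, each a list of 7 numbers: the shift along the tool's x, y, z in mm, then the turn, a rotation vector about the tool's x, y, z in rad, then the gripper's target within -1 to 1 (shut at 1, half-way at 0, fully open at -1). In form: [[dx, dy, dz, ax, ay, az, grip], ...]. A call has 1 to 12 rows; each row is the pose to reach, as a shift and turn from the pose commanded when the call began, along the tool's axes at that moment; what a row does not reach only later rows make up. A row lasts 1/8 s, in which the tool goes at most 62.5 mm and 10.7 degrees, less where a joint would pass 70% of its speed; a pose out of reach is approached as far as the arm can. A call with a gripper value outside its range is refused whole. The fingers move at their own pace and stop on an object; FORCE is the grip in N (left out, the last holds). Time passes only in rows, so rows that repeat a pose let the fingers close. It gives the time, the measured TCP pose, the force and the opening at its end, in the units of the state.
- ctrl.get_state(): the state, without advancing time (a new reading comes with each control period).
- ctrl.get_image(name): name is "scene" or "side" or "wrist"; returns the picture (384x512x3 uint8, red, green, blue); there is no depth.
- ctrl.camera_model(name): a dict with "mtx" (3x3 intrinsics, pixels), "xyz" and "orientation" of the camera in the world. Camera axes: x right, y up, looking along -z (the intrinsics and any distortion apply to the point x, -y, -z); pixel columns grow to the right and rows downward; lengths in m; the calibration is good to about 2 mm. The wrist camera is an equidistant fisheye: a pixel r from the principal point sees the ray r / f radians off the axis. A picture is of the moment at which its call begins: read the wrist's pose just before it. camera_model takes no time and is no camera call; for the wrist camera it gives the pose at the moment of the call.
- ctrl.close_job(): hands the job in, once; it reports no verdict.
The state is a dict: "time": time; "joint_positions": joint angles; "qd": joint speeds; "joint_torque": joint torques, N m; "position": TCP position; "tool_rot": TCP orientation; "ft_force": force on the tool from outside, world axes, zero at the start; "torque": the same for the moment, N m; "grip_width": opening from 0.0 (shut) to 1.0 (fully open).
Only numpy, scipy, OpenCV 4.12 (cv2) and the standard library are available. Lean on these libraries where they do the work, as an engineer would, in place of code of your own. Each camera call takes 0.05 s, during which the arm holds its last target.

### The job

Push the upright tab on the rotary parts dispenser's lid gently with a fingertip and turn the lid, either way round, until its window clicks into place over the compartment marked with three pips, the one with the pinion gears. Only push: do not pinch the tab, lift the dispenser or shove it along or around on the bench, and leave everything else where it is.

Things in the scene. Friction and masses are not known exactly. Their poses are not given: they have to be found in the camera images.
- dispenser: round pale grey small-parts case standing loose on rubber feet, 1 kg, 190 mm wide at the foot, sloping in to a drum 156 mm wide under a turning lid. Six positions 60 degrees apart: one blanked off, then, anticlockwise from above, compartments with 1, 2, 3, 4, 5 black pips (10 mm) on the slope outside. Origin: centre of the underside, on the lid's axis; x to the blanked-off position, -x to compartment 3
- lid (a joint): turn of the lid about the vertical axis through the case's centre, rad, anticlockwise from above positive, endless both ways; 0 = window over the blanked-off position, pi or -pi = over compartment 3. A click stop at each multiple of pi/3 draws it in from within 0.09 rad, pushes it away from 0.1 to 0.19 rad; elsewhere light drag holds it where it is left
- lid_centre (a point): on the lid's axis, level with the top of its white rim ring, 48 mm above the bench (ring 123 to 157 mm across; clear panel inside it 43.5 mm high; centre cap 26 mm wide, to 53 mm). Pushing the tab takes about 0.5 N between stops, up to about 1.5 N over a click; the lid then slips ahead of the finger by up to 0.1 rad
- tab: plain upright dark grey tab on the lid's white rim ring, in line with the middle of the window: 20 mm long radially, 7 mm thick, 26 mm tall, from 48 to 74 mm above the bench. Origin: middle of its foot, 69 mm from the lid's axis; x points radially outward, y the way it moves when the lid turns anticlockwise
- window (a point): middle of the open window in the lid (50 degrees wide, 20 to 62 mm from the axis): 40 mm from the axis, in the same direction as the tab, 43 mm above the bench; turns with the lid
- pocket (a point): middle of compartment 3 (three pips, holds small toothed pinion gears), opposite the blanked-off one, 40 mm from the axis, 30 mm above the bench; fixed to the case
- glue_bottle: small white glue bottle, 28 mm wide, 75 mm tall, standing loose 115 to 150 mm from the dispenser's centre; origin at the centre of its underside
- motor: small steel electric motor, 26 x 20 x 15 mm, lying loose near the dispenser; origin at the centre of its underside
- pin_vise: thin metal pin vise, about 100 mm long, 11 mm thick, lying loose near the dispenser; origin under its middle, x along it
- solder_spool: spool of solder, 58 mm wide, 45 mm tall, standing on the left; origin at the centre of its underside
- paint_jar: small amber jar with a white cap, 36 mm wide, 45 mm tall, standing on the right; origin at the centre of its underside
- tweezers: steel tweezers, 120 mm long, 8 mm high, lying on the left; origin under the middle
- cutters: side cutters with black grips, about 115 mm long, 13 mm high, lying on the right; origin under the rivet, x towards the jaws

How it is judged:
By the outcome, as a careful person would: the job done as asked, in the order asked, and still so for the second after the job is handed in, with the robot touching nothing.
It also fails if it takes over 48 s, if anything falls off the work surface, if the arm or the gripper's body presses on something with over 40 N, if the wrist force passes 120 N, or if a joint passes its speed limit or range.

## Working session

There is one attempt and no reset: what is moved stays moved. The work goes in short steps, Python scripts to look and compute and a shell command to move; the robot and the scene stay as the last step left them, time stands still between calls to the robot, and variables do not carry over. Pictures are saved under pics/ and viewed, and the job is handed in when it is done.

```bash
ls; mkdir -p pics; python3 - <<'E'
from bench import ctrl
import cv2
print(ctrl.get_state(), ctrl.tip_reach)
for n in ("scene","side","wrist"):
    print(n,ctrl.camera_model(n))
    cv2.imwrite(f"pics/{n}0.png",cv2.cvtColor(ctrl.get_image(n),cv2.COLOR_RGB2BGR))
E
```

```text
pics
{'time': 0.0, 'joint_positions': array([-1.10688839,  0.32181202, -0.07009553,  1.45165538,  0.02263442,
        1.37079825, -0.05688758]), 'qd': array([-1.85884514e-03,  3.20859015e-04, -7.35425800e-04,  2.07793607e-05,
        3.61390970e-04,  5.32063206e-04, -5.33820497e-04]), 'joint_torque': array([-2.78246225e-04, -4.91281772e+01, -4.03993204e-01, -3.12524021e+01,
       -6.38613151e-02,  4.40274342e-02,  1.85097238e-04]), 'position': array([0.28243801, 0.58485426, 0.23547857]), 'tool_rot': array([-7.00457794e-01, -3.06220546e+00,  2.92560765e-03]), 'ft_force': array([-0.24598483, -0.50375459,  0.06322265]), 'torque': array([-0.03575226, -0.01036066, -0.01849826]), 'grip_width': 1.0002298483993175} 0.014
scene {'mtx': array([[402.10665795,   0.        , 261.46343811],
       [  0.        , 402.10665795, 188.90239138],
       [  0.        ,   0.        ,   1.        ]]), 'xyz': array([ 1.07287713, -0.77088347,  1.03763949]), 'orientation': array([0.7444951 , 0.23958425, 0.5745923 ])}
side {'mtx': array([[485.04133185,   0.        , 260.22275619],
       [  0.        , 485.04133185, 204.881303  ],
       [  0.        ,   0.        ,   1.        ]]), 'xyz': array([-0.2678458 ,  0.98991601,  0.84731933]), 'orientation': array([ 0.44386348, -1.23953482, -2.20278191])}
wrist {'mtx': array([[297.31863964,   0.        , 259.7403326 ],
       [  0.        , 297.31863964, 190.753563  ],
       [  0.        ,   0.        ,   1.        ]]), 'xyz': array([0.21489769, 0.61786027, 0.38354796]), 'orientation': array([-0.25036219, -0.1541184 ,  1.11275878])}
```

View pics/scene0.png

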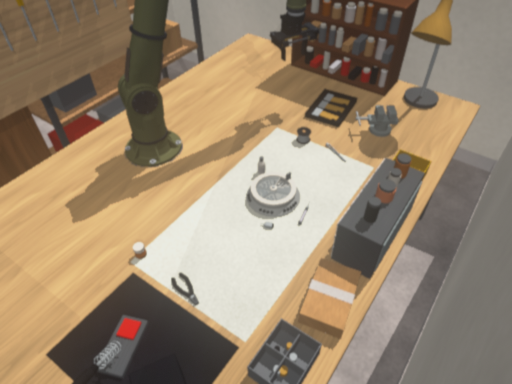

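View pics/side0.png

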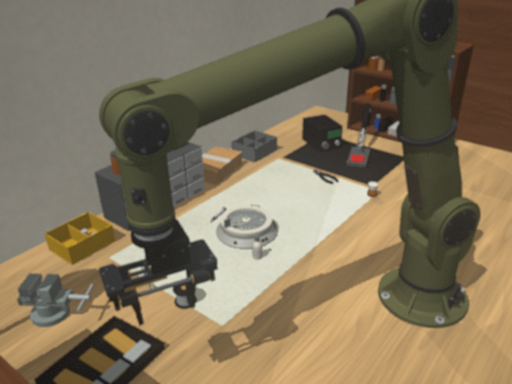

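View pics/wrist0.png

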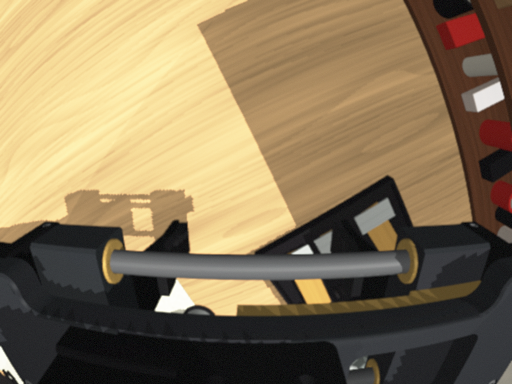

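```bash
cat > h.py <<'E'
import numpy as np, cv2
from scipy.spatial.transform import Rotation as R
from bench import ctrl
def cam(n):
    m=ctrl.camera_model(n); return m['mtx'],np.array(m['xyz']),R.from_rotvec(m['orientation']).as_matrix()
def ray(n,u,v,z,c=None):
    K,t,Rm=c or cam(n); x=(u-K[0,2])/K[0,0]; y=(v-K[1,2])/K[1,1]
    if n=='wrist':
        r=np.hypot(x,y); s=np.sin(r)/r if r>1e-9 else 1; d=np.array([x*s,-y*s,-np.cos(r)])
    else: d=np.array([x,-y,-1])
    d=Rm@d; return t+d*(z-t[2])/d[2]
def proj(n,p,c=None):
    K,t,Rm=c or cam(n); q=Rm.T@(np.array(p)-t); a=np.array([q[0],-q[1],-q[2]])
    if n=='wrist':
        h=np.hypot(a[0],a[1]); th=np.arctan2(h,a[2]); return K[:2,2]+K[0,0]*th*a[:2]/h
    return K[:2,2]+K[0,0]*a[:2]/a[2]
E
python3 - <<'E'
import cv2
for n,(x,y,w,h) in dict(scene=(225,140,100,100),side=(195,180,100,90)).items():
    i=cv2.imread(f"pics/{n}0.png")[y:y+h,x:x+w]
    cv2.imwrite(f"pics/{n}0c.png",cv2.resize(i,None,fx=6,fy=6,interpolation=cv2.INTER_CUBIC))
E
```

```text
(no output)
```

View pics/scene0c.png

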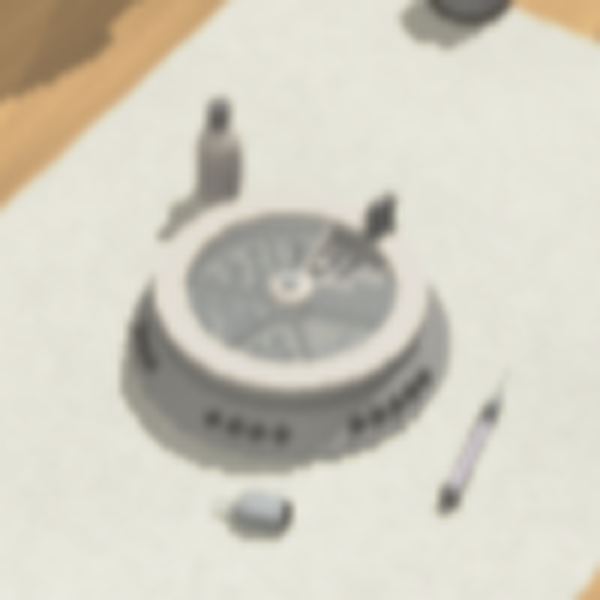

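View pics/side0c.png

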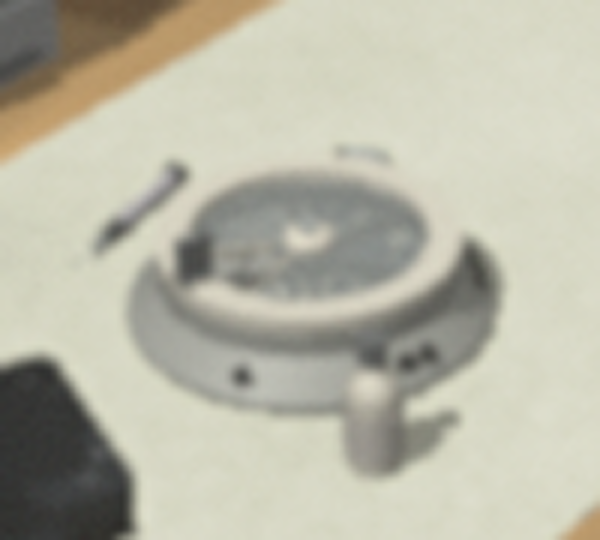

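```bash
cat > m.py <<'E'
from h import *
c=None
C=[]
for n,d in dict(scene=dict(cap=(290,285,.053),tab=(380,237,.048),p4=(248,428,.022),p5=(393,402,.022),p3=(145,345,.022),glue=(218,195,0.0),motor=(262,515,.008),pv1=(445,505,.005),pv2=(500,385,.005)),
 side=dict(cap=(305,237,.053),tab=(195,280,.048),p1=(242,376,.022),p2=(418,355,.022),glue=(373,470,0.0),pv1=(180,175,.005),pv2=(95,245,.005))).items():
    ox,oy=dict(scene=(225,140),side=(195,180))[n]
    cc=None
    for k,(u,v,z) in d.items():
        p=ray(n,ox+u/6,oy+v/6,z)
        if cc is None: cc=p
        e=p-cc; print(n,k,p.round(3),'r',np.hypot(*e[:2]).round(3),'ang',np.degrees(np.arctan2(e[1],e[0])).round(1))
E
python3 m.py
```

```text
scene cap [0.552 0.039 0.053] r 0.0 ang 0.0
scene tab [0.571 0.106 0.048] r 0.069 ang 74.1
scene p4 [ 0.578 -0.041  0.022] r 0.085 ang -72.1
scene p5 [0.634 0.021 0.022] r 0.084 ang -12.5
scene p3 [ 0.493 -0.023  0.022] r 0.085 ang -133.3
scene glue [0.443 0.123 0.   ] r 0.137 ang 142.4
scene motor [ 0.613 -0.079  0.008] r 0.133 ang -62.7
scene pv1 [ 0.69  -0.014  0.005] r 0.148 ang -21.0
scene pv2 [0.67  0.08  0.005] r 0.125 ang 19.0
side cap [0.538 0.055 0.053] r 0.0 ang 0.0
side tab [0.562 0.112 0.048] r 0.062 ang 68.1
side p1 [0.514 0.133 0.022] r 0.082 ang 107.2
side p2 [0.457 0.067 0.022] r 0.082 ang 171.6
side glue [0.435 0.13  0.   ] r 0.128 ang 143.9
side pv1 [ 0.683 -0.009  0.005] r 0.157 ang -23.6
side pv2 [0.671 0.072 0.005] r 0.134 ang 7.6
```

```bash
cat >> h.py <<'E'
def tool():
    s=ctrl.get_state(); return s, np.array(s['position']), R.from_rotvec(s['tool_rot']).as_matrix()
def down(yaw): # tool x at yaw deg, z down
    a=np.radians(yaw); x=np.array([np.cos(a),np.sin(a),0]); z=np.array([0,0,-1.]); return np.c_[x,np.cross(z,x),z]
def row(p,Rt,p0,R0):
    return np.r_[(R0.T@(np.array(p)-p0))*1000, R.from_matrix(R0.T@Rt).as_rotvec()]
E
python3 - <<'E'
from h import *
s,p,Rt=tool(); K,t,Rc=cam('wrist')
print(Rt.round(3)); print('cam in tool',Rt.T@(t-p),'axis',Rt.T@(-Rc[:,2]), 'up', Rt.T@Rc[:,1])
for yaw,q in ((-18,(.49,.03,.235)),(-18,(.45,.07,.235)),(0,(.45,.045,.235))):
    q=np.array(q);Rd=down(yaw)
    c=(K,q+Rd@(Rt.T@(t-p)),Rd@(Rt.T@Rc))
    print(yaw,q,row(q,Rd,p,Rt).round(3),[proj('wrist',x,c).round() for x in ((.547,.045,.048),(.571,.11,.048),(.49,-.03,.02),(.439,.126,0))])
E
```

```text
[[-0.901  0.435 -0.001]
 [ 0.435  0.901 -0.001]
 [-0.    -0.001 -1.   ]]
cam in tool [ 7.51271873e-02  7.01639284e-05 -1.47974907e-01] axis [-2.75236966e-01 -8.64672578e-04  9.61376027e-01] up [9.61375837e-01 8.49678206e-04 2.75237676e-01]
-18 [0.49  0.03  0.235] [-4.28161e+02 -4.09570e+02  1.35400e+00 -0.00000e+00  2.00000e-03
  3.00600e+00] [array([232., 131.]), array([172., 130.]), array([306., 154.]), array([206., 221.])]
-18 [0.45  0.07  0.235] [-3.74750e+02 -3.90935e+02  1.32200e+00 -0.00000e+00  2.00000e-03
  3.00600e+00] [array([254.,  86.]), array([193.,  85.]), array([327., 114.]), array([223., 186.])]
0 [0.45  0.045 0.235] [-3.85618e+02 -4.13450e+02  1.35600e+00 -0.00000e+00  2.00000e-03
  2.69200e+00] [array([260.,  88.]), array([202.,  69.]), array([321., 137.]), array([199., 174.])]
```

```bash
python3 -m handwheel '[[-35,-34,0,0,0,0.17,1],[-80,-78,0,0,0,0.34,1],[-125,-122,0,0,0,0.51,1],[-165,-161,0,0,0,0.68,1],[-205,-200,0,0,0,0.85,1],[-245,-239,0,0,0,1.02,1],[-285,-278,0,0,0,1.19,1],[-325,-317,0,0,0,1.36,1],[-365,-356,0,0,0,1.53,1],[-395,-385,0,0,0,1.7,1],[-415,-405,0,0,0,1.87,1],[-415,-405,0,0,0,2.04,1]]' 20; python3 -m handwheel '[[0,0,0,0,0,0.18,1],[0,0,0,0,0,0.36,1],[0,0,0,0,0,0.54,1],[0,0,0,0,0,0.72,1],[0,0,0,0,0,0.9,1],[0,0,0,0,0,0.97,1],[0,0,0,0,0,0.97,1],[0,0,0,0,0,0.97,1]]'
python3 - <<'E'
from h import *
import pickle
s,p,Rt=tool(); print(s['joint_positions'],s['position'],s['tool_rot'],s['time'],s['grip_width'],Rt[:,0])
c=cam('wrist'); im=ctrl.get_image('wrist'); pickle.dump(c,open('w1.pkl','wb'))
im=cv2.cvtColor(im,cv2.COLOR_RGB2BGR); cv2.imwrite('pics/w1.png',im); cv2.imwrite('pics/w1c.png',cv2.resize(im,None,fx=1.5,fy=1.5,interpolation=cv2.INTER_CUBIC))
E
```

```text
time: 1.65
position: [0.4807, 0.0372, 0.2365]
tool_rot: [2.981, 0.99, -0.0]
ft_force: [-0.6, 0.9, -0.0]
grip_width: 0.004
time: 2.65
position: [0.4802, 0.0402, 0.2365]
tool_rot: [-3.102, 0.496, 0.0]
ft_force: [0.2, -0.1, 0.2]
grip_width: 0.003
[-0.55569454 -0.0532862   0.40524728  1.8664653   0.02156676  1.32433784
 -2.04394751] [0.48015472 0.04023078 0.23645398] [-3.10220626e+00  4.95737149e-01  3.06639272e-04] 2.65 0.003386705875003845 [ 9.50198707e-01 -3.11644636e-01 -1.96920246e-04]
```

View pics/w1c.png

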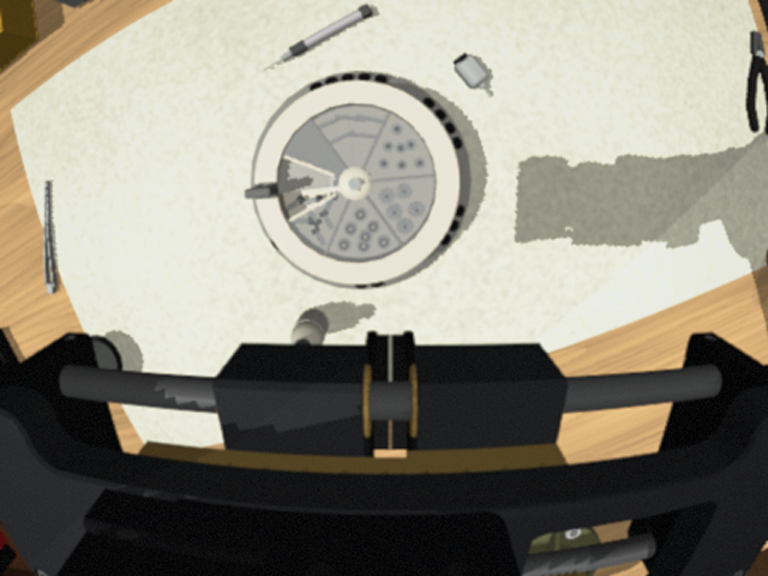

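```bash
python3 - <<'E'
import cv2
i=cv2.imread("pics/w1.png")[40:240,150:340]
cv2.imwrite("pics/w1d.png",cv2.resize(i,None,fx=3,fy=3,interpolation=cv2.INTER_CUBIC))
E
```

```text
(no output)
```

View pics/w1d.png

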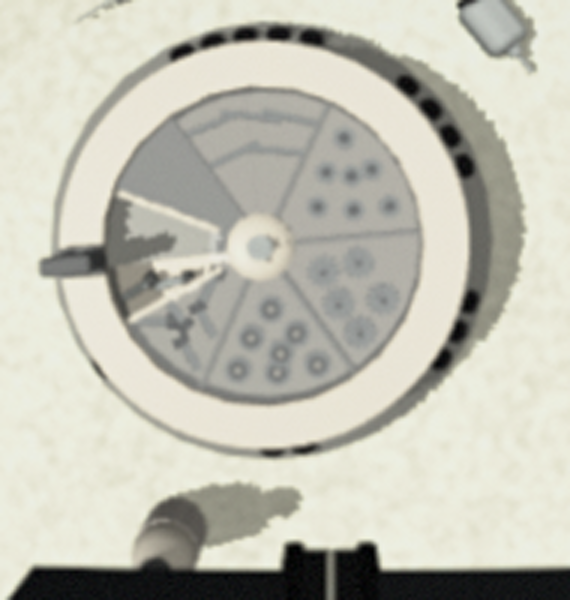

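```bash
python3 - <<'E'
from h import *
import pickle
c=pickle.load(open('w1.pkl','rb'))
def P(u,v,z): return ray('wrist',150+u/3,40+v/3,z,c)
th=[P(57,246,.048),P(470,246,.048),P(263,38,.048),P(263,455,.048)]
C=np.mean(th,0); print('C',C, [np.hypot(*(x-C)[:2]).round(4) for x in th])
for k,u,v,z in (('cap',260,245,.053),('tabin',105,260,.048),('tabtopin',90,262,.074),('tabtopout',42,267,.074),('p3a',470,302,.024),('p3b',458,330,.024),('p3c',443,358,.024),('p1',98,370,.024),('p4',437,122,.024),('p5',247,34,.024),('div34',420,230,.0435),('div23',355,370,.0435),('gluecap',183,520,.075),('glue cap2',165,535,.06),('motor',490,20,.01)):
    p=P(u,v,z); e=p-C; print(k,p.round(4),'r',np.hypot(*e[:2]).round(4),'ang',np.degrees(np.arctan2(e[1],e[0])).round(1))
E
```

```text
C [0.54504235 0.04571676 0.048     ] [np.float64(0.0794), np.float64(0.0787), np.float64(0.0792), np.float64(0.0817)]
cap [0.5455 0.0455 0.053 ] r 0.0005 ang -25.0
tabin [0.56   0.1042 0.048 ] r 0.0603 ang 75.6
tabtopin [0.5607 0.1028 0.074 ] r 0.0592 ang 74.7
tabtopout [0.5654 0.1204 0.074 ] r 0.0774 ang 74.8
p3a [ 0.4965 -0.0258  0.024 ] r 0.0864 ang -124.2
p3b [ 0.4869 -0.0177  0.024 ] r 0.086 ang -132.5
p3c [ 0.4776 -0.0084  0.024 ] r 0.0865 ang -141.3
p1 [0.5184 0.1297 0.024 ] r 0.0881 ang 107.6
p4 [ 0.5705 -0.0349  0.024 ] r 0.0845 ang -72.5
p5 [0.6285 0.0257 0.024 ] r 0.0858 ang -13.5
div34 [ 0.5319 -0.0132  0.0435] r 0.0604 ang -102.6
div23 [0.4877 0.0271 0.0435] r 0.0603 ang -162.0
gluecap [0.4599 0.1042 0.075 ] r 0.1033 ang 145.5
glue cap2 [0.4517 0.1177 0.06  ] r 0.1178 ang 142.4
motor [ 0.6071 -0.0722  0.01  ] r 0.1333 ang -62.2
```

```bash
cat >> h.py <<'E'
C=np.array([.545,.0457])
def pose(th,gap=0,z=.072):
    a=np.radians(th); r=np.array([np.cos(a),np.sin(a)]); t=np.array([-r[1],r[0]])
    return np.r_[C+.069*r-(.013+gap)*t,z], down(th-90)
def rows(ths,gap=0,z=.072,ref=None):
    s,p,Rt=tool()
    if ref: p,Rt=ref
    print('t',s['time'],'j',s['joint_positions'].round(2),'f',s['ft_force'].round(2))
    for th in ths:
        r=row(*pose(th,gap,z),p,Rt); print(th,r[:3].round(1).tolist(),r[3:].round(3).tolist())
E
python3 - <<'E'
from h import *
rows([75],.012,.15); rows([75],.012,.072)
E
```

```text
t 2.7 j [-0.56 -0.05  0.41  1.87  0.02  1.32 -2.04] f [0.81 0.19 0.22]
75 [81.0, -95.7, 86.5] [0.0, 0.0, -0.055]
t 2.7 j [-0.56 -0.05  0.41  1.87  0.02  1.32 -2.04] f [0.81 0.19 0.22]
75 [81.0, -95.7, 164.5] [0.0, 0.0, -0.055]
```

```bash
python3 -m handwheel '[[27,-32,20,0,0,-0.02,1],[54,-64,45,0,0,-0.04,1],[81,-95.7,86,0,0,-0.055,1],[81,-95.7,105,0,0,-0.055,1],[81,-95.7,125,0,0,-0.055,1],[81,-95.7,145,0,0,-0.055,1],[81,-95.7,157,0,0,-0.055,1],[81,-95.7,164.5,0,0,-0.055,1],[81,-95.7,164.5,0,0,-0.055,1],[81,-95.7,164.5,0,0,-0.055,1]]'
python3 - <<'E'
from h import *
s,p,Rt=tool(); print(p,Rt[:,0],pose(75,.012))
for n in('wrist','scene'):
    im=ctrl.get_image(n)
    im=cv2.cvtColor(im,cv2.COLOR_RGB2BGR)
    if n=='scene': im=cv2.resize(im[130:240,215:335],None,fx=5,fy=5,interpolation=cv2.INTER_CUBIC)
    else: im=cv2.resize(im,None,fx=1.5,fy=1.5)
    cv2.imwrite(f'pics/{n}2.png',im)
rows([75,78,81,84,87,90,93,96])
E
```

```text
time: 3.95
position: [0.5877, 0.1059, 0.0728]
tool_rot: [-3.114, 0.412, -0.002]
ft_force: [-0.3, 0.1, 0.1]
grip_width: 0.009
[0.587705   0.10585574 0.07284217] [ 0.96556505 -0.26015893  0.00121085] (array([0.58700666, 0.10587841, 0.072     ]), array([[ 0.96592583, -0.25881905,  0.        ],
       [-0.25881905, -0.96592583,  0.        ],
       [ 0.        , -0.        , -1.        ]]))
t 4.05 j [-0.54  0.35  0.38  1.78 -0.15  1.03 -1.94] f [ 0.17 -0.04  0.35]
75 [-12.7, 0.2, 0.8] [-0.001, -0.001, -0.001]
78 [-16.3, -0.4, 0.8] [-0.001, -0.001, -0.054]
81 [-19.9, -0.8, 0.8] [-0.001, -0.001, -0.106]
84 [-23.6, -1.0, 0.8] [-0.001, -0.001, -0.158]
87 [-27.3, -1.0, 0.8] [-0.001, -0.001, -0.211]
90 [-31.0, -0.8, 0.8] [-0.001, -0.001, -0.263]
93 [-34.6, -0.4, 0.8] [-0.001, -0.001, -0.316]
96 [-38.2, 0.2, 0.8] [-0.001, -0.001, -0.368]
```

View pics/wrist2.png

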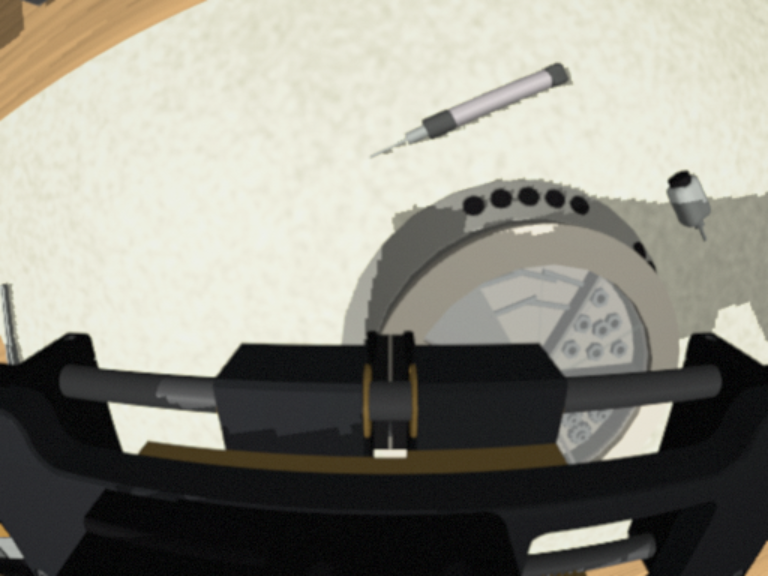

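View pics/scene2.png

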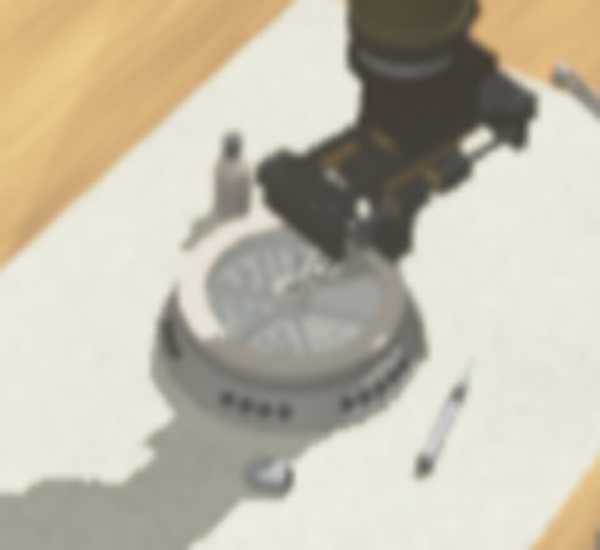

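```bash
python3 -m handwheel '[[-4,0,0.8,0,0,0,1],[-8,0,0.8,0,0,0,1],[-12.7,0.2,0.8,0,0,0,1],[-16.3,-0.4,0.8,0,0,-0.054,1],[-19.9,-0.8,0.8,0,0,-0.106,1],[-23.6,-1,0.8,0,0,-0.158,1],[-27.3,-1,0.8,0,0,-0.211,1],[-31,-0.8,0.8,0,0,-0.263,1],[-34.6,-0.4,0.8,0,0,-0.316,1],[-38.2,0.2,0.8,0,0,-0.368,1]]'
python3 - <<'E'
from h import *
for n in('side','scene'):
    im=ctrl.get_image(n)
    im=cv2.cvtColor(im,cv2.COLOR_RGB2BGR)
    if n=='scene': im=cv2.resize(im[130:240,215:335],None,fx=5,fy=5,interpolation=cv2.INTER_CUBIC)
    else: im=cv2.resize(im[150:290,160:320],None,fx=4,fy=4,interpolation=cv2.INTER_CUBIC)
    cv2.imwrite(f'pics/{n}3.png',im)
rows(range(96,133,3),ref=pose(96))
s,p,Rt=tool(); print(p-pose(96)[0])
E
```

```text
time: 5.3
position: [0.5504, 0.1155, 0.0714]
tool_rot: [3.137, 0.167, 0.002]
ft_force: [1.0, -0.4, -1.1]
grip_width: 0.004
t 5.4 j [-0.54  0.28  0.32  1.87 -0.1   1.01 -1.64] f [-0.17  0.05 -0.08]
96 [0.0, 0.0, 0.0] [0.0, 0.0, 0.0]
99 [-3.6, -0.6, 0.0] [0.0, 0.0, -0.052]
102 [-7.3, -1.0, 0.0] [0.0, 0.0, -0.105]
105 [-11.0, -1.2, 0.0] [0.0, 0.0, -0.157]
108 [-14.6, -1.2, 0.0] [0.0, 0.0, -0.209]
111 [-18.3, -1.0, 0.0] [0.0, 0.0, -0.262]
114 [-22.0, -0.6, 0.0] [0.0, 0.0, -0.314]
117 [-25.6, -0.1, 0.0] [0.0, 0.0, -0.367]
120 [-29.2, 0.7, 0.0] [0.0, 0.0, -0.419]
123 [-32.7, 1.6, 0.0] [0.0, 0.0, -0.471]
126 [-36.2, 2.7, 0.0] [0.0, 0.0, -0.524]
129 [-39.7, 4.1, 0.0] [0.0, 0.0, -0.576]
132 [-43.0, 5.5, 0.0] [0.0, 0.0, -0.628]
[-0.00071833 -0.00012382 -0.00056286]
```

View pics/side3.png

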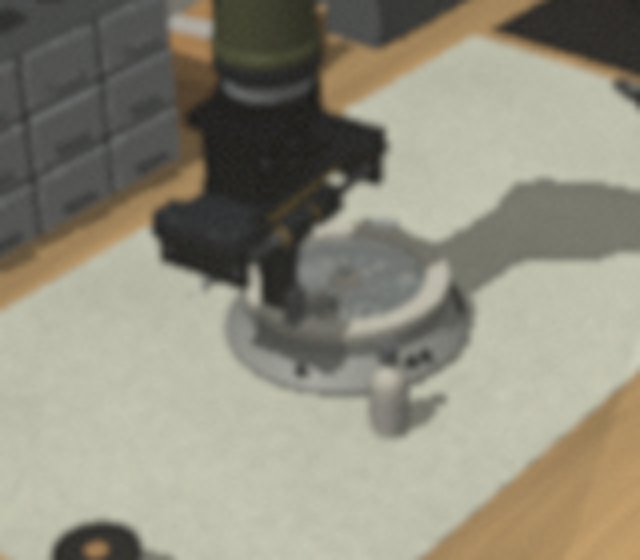

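View pics/scene3.png

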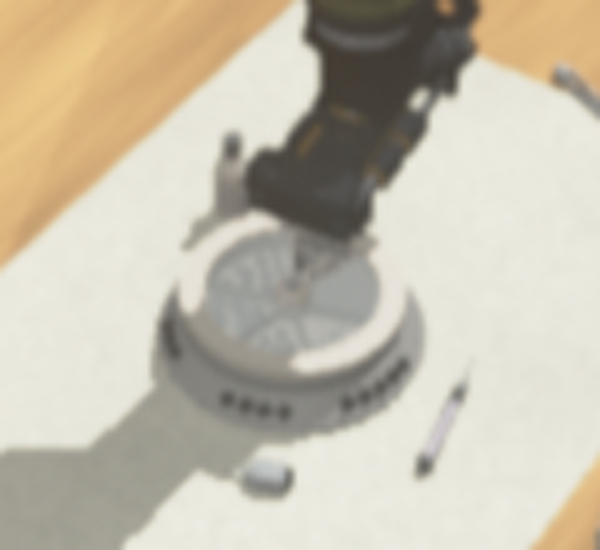

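```bash
python3 -m handwheel '[[-3.6,-0.6,0,0,0,-0.052,1],[-7.3,-1,0,0,0,-0.105,1],[-11,-1.2,0,0,0,-0.157,1],[-14.6,-1.2,0,0,0,-0.209,1],[-18.3,-1,0,0,0,-0.262,1],[-22,-0.6,0,0,0,-0.314,1],[-25.6,-0.1,0,0,0,-0.367,1],[-29.2,0.7,0,0,0,-0.419,1],[-32.7,1.6,0,0,0,-0.471,1],[-36.2,2.7,0,0,0,-0.524,1],[-39.7,4.1,0,0,0,-0.576,1],[-43,5.5,0,0,0,-0.628,1]]'
python3 - <<'E'
from h import *
for n in('side','wrist'):
    im=ctrl.get_image(n)
    im=cv2.cvtColor(im,cv2.COLOR_RGB2BGR)
    if n=='wrist': im=cv2.resize(im,None,fx=1.5,fy=1.5)
    else: im=cv2.resize(im[150:290,160:320],None,fx=4,fy=4,interpolation=cv2.INTER_CUBIC)
    cv2.imwrite(f'pics/{n}4.png',im)
s,p,Rt=tool(); print(p-pose(132)[0],s['joint_positions'],s['ft_force'],np.degrees(np.arctan2(Rt[1,0],Rt[0,0])))
E
```

```text
time: 6.9
position: [0.5081, 0.1056, 0.0714]
tool_rot: [-2.933, -1.126, -0.001]
ft_force: [0.2, 0.9, 0.3]
grip_width: 0.004
[-0.00072029 -0.00023277 -0.00063351] [-0.47953594  0.19243414  0.24469339  1.96912975 -0.05581588  0.98640427
 -1.04732118] [-0.37967662  1.03734763 -0.18111958] 41.93149280776674
```

View pics/side4.png

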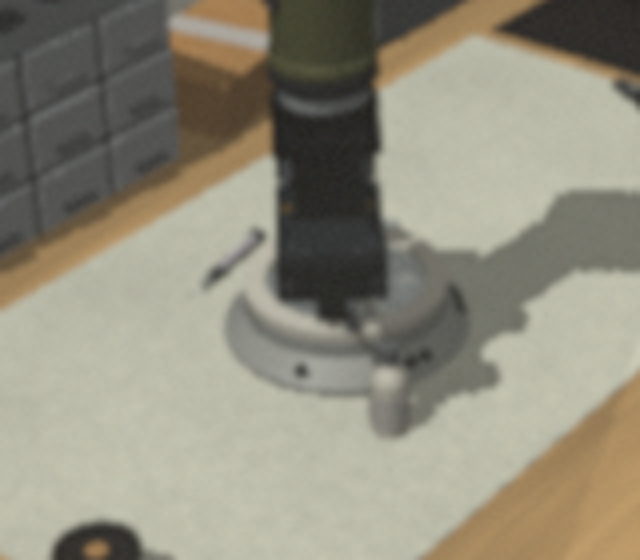

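View pics/wrist4.png

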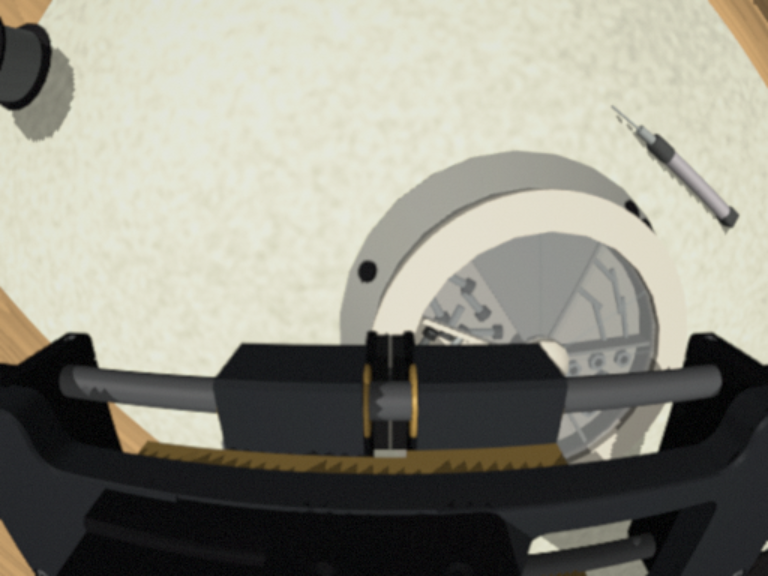

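```bash
python3 -m handwheel '[[-3.6,-0.6,0,0,0,-0.052,1],[-7.3,-1,0,0,0,-0.105,1],[-11,-1.2,0,0,0,-0.157,1],[-14.6,-1.2,0,0,0,-0.209,1],[-18.3,-1,0,0,0,-0.262,1],[-22,-0.6,0,0,0,-0.314,1],[-25.6,-0.1,0,0,0,-0.367,1],[-29.2,0.7,0,0,0,-0.419,1],[-32.7,1.6,0,0,0,-0.471,1],[-36.2,2.7,0,0,0,-0.524,1],[-39.7,4.1,0,0,0,-0.576,1],[-43,5.5,0,0,0,-0.628,1]]'
python3 - <<'E'
from h import *
for n in('side','scene'):
    im=ctrl.get_image(n)
    im=cv2.cvtColor(im,cv2.COLOR_RGB2BGR)
    if n=='scene': im=cv2.resize(im[130:240,215:335],None,fx=5,fy=5,interpolation=cv2.INTER_CUBIC)
    else: im=cv2.resize(im[150:290,160:320],None,fx=4,fy=4,interpolation=cv2.INTER_CUBIC)
    cv2.imwrite(f'pics/{n}5.png',im)
s,p,Rt=tool(); print(p-pose(168)[0],s['joint_positions'],s['ft_force'],np.degrees(np.arctan2(Rt[1,0],Rt[0,0])))
E
```

```text
time: 8.5
position: [0.4799, 0.0732, 0.0714]
tool_rot: [-2.442, -1.976, -0.002]
ft_force: [0.5, 1.5, -0.1]
grip_width: 0.003
[-4.07529036e-04 -7.17535329e-05 -6.25017956e-04] [-0.40288018  0.12450122  0.2096542   2.04490939 -0.03154558  0.97485325
 -0.38872876] [ 0.79695172 -0.36700497 -0.10804086] 77.87448937608109
```

View pics/side5.png

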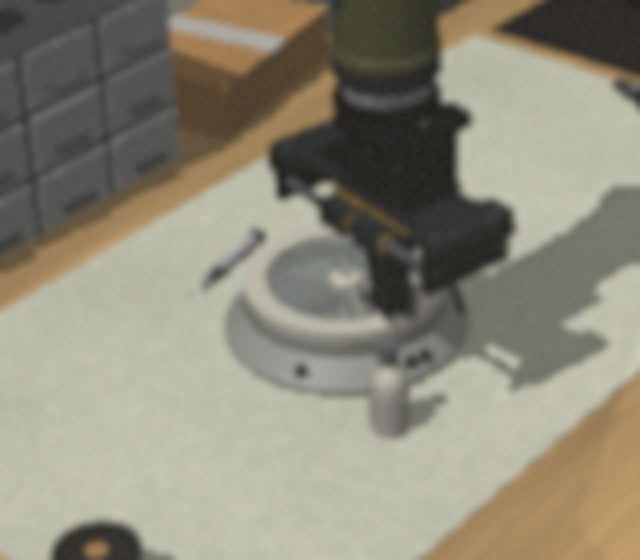

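View pics/scene5.png

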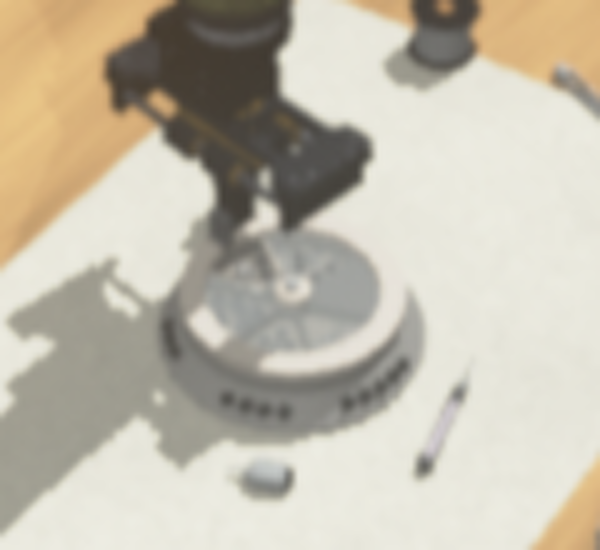

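```bash
python3 -m handwheel '[[-3.6,-0.6,0,0,0,-0.052,1],[-7.3,-1,0,0,0,-0.105,1],[-11,-1.2,0,0,0,-0.157,1],[-14.6,-1.2,0,0,0,-0.209,1],[-18.3,-1,0,0,0,-0.262,1],[-22,-0.6,0,0,0,-0.314,1],[-25.6,-0.1,0,0,0,-0.367,1],[-29.2,0.7,0,0,0,-0.419,1],[-32.7,1.6,0,0,0,-0.471,1],[-36.2,2.7,0,0,0,-0.524,1],[-39.7,4.1,0,0,0,-0.576,1],[-43,5.5,0,0,0,-0.628,1]]'
python3 - <<'E'
from h import *
import pickle
pickle.dump((cam('wrist')),open('w6.pkl','wb'))
for n in('wrist','scene'):
    im=ctrl.get_image(n)
    im=cv2.cvtColor(im,cv2.COLOR_RGB2BGR)
    if n=='scene': im=cv2.resize(im[130:240,215:335],None,fx=5,fy=5,interpolation=cv2.INTER_CUBIC)
    else: im=cv2.resize(im,None,fx=1.5,fy=1.5)
    cv2.imwrite(f'pics/{n}6.png',im)
s,p,Rt=tool(); print(p-pose(204)[0],s['joint_positions'],s['ft_force'],np.degrees(np.arctan2(Rt[1,0],Rt[0,0])))
rows([207,210,213,215,217,219,221,222,223,224,225],ref=pose(204))
E
```

```text
time: 10.1
position: [0.4763, 0.0298, 0.0713]
tool_rot: [-1.713, -2.634, -0.001]
ft_force: [-0.3, -0.3, -0.4]
grip_width: 0.003
[-0.0004217  -0.00019881 -0.00069693] [-0.31474056  0.10813556  0.20767479  2.06299746 -0.02686736  0.97297676
  0.3227591 ] [-0.37536848 -0.55734839 -0.01808259] 113.82805938425558
t 10.2 j [-0.31  0.11  0.21  2.06 -0.03  0.97  0.32] f [-0.38 -0.56 -0.02]
207 [-3.6, -0.6, 0.0] [0.0, 0.0, -0.052]
210 [-7.3, -1.0, 0.0] [0.0, 0.0, -0.105]
213 [-11.0, -1.2, 0.0] [0.0, 0.0, -0.157]
215 [-13.4, -1.2, 0.0] [0.0, 0.0, -0.192]
217 [-15.9, -1.2, 0.0] [0.0, 0.0, -0.227]
219 [-18.3, -1.0, 0.0] [0.0, 0.0, -0.262]
221 [-20.7, -0.8, 0.0] [0.0, 0.0, -0.297]
222 [-22.0, -0.6, 0.0] [0.0, 0.0, -0.314]
223 [-23.2, -0.5, 0.0] [0.0, 0.0, -0.332]
224 [-24.4, -0.3, 0.0] [0.0, 0.0, -0.349]
225 [-25.6, -0.1, 0.0] [0.0, 0.0, -0.367]
```

View pics/wrist6.png

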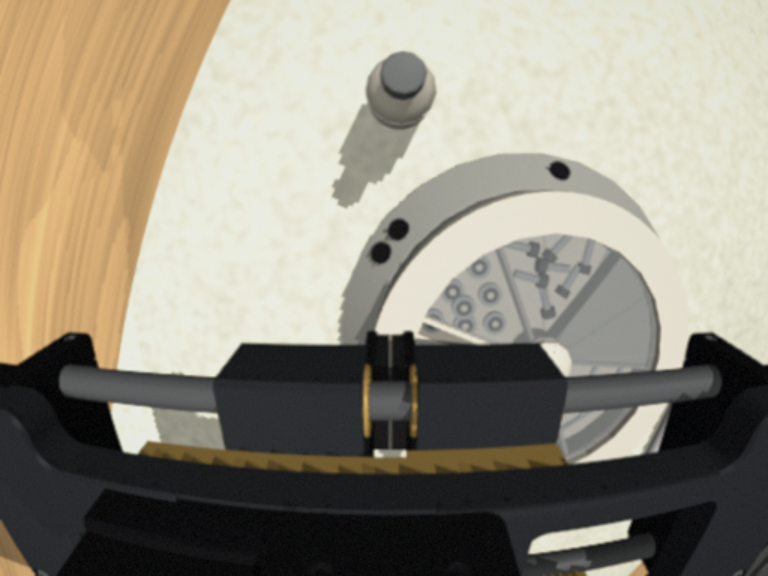

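View pics/scene6.png

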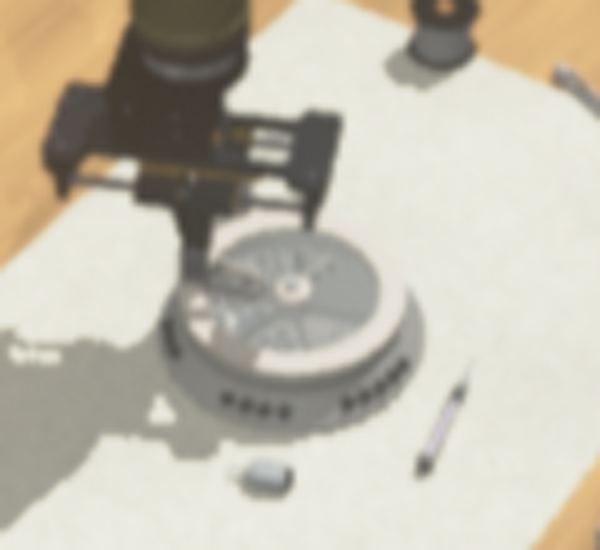

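```bash
python3 - <<'E'
from h import *
import pickle
c=pickle.load(open('w6.pkl','rb'))
for k,u,v,z in (('e1',427,324,.0445),('e2',480,340,.0445),('e0',455,332,.0445),('p1',560,171,.024),('p2a',398,229,.024),('p2b',381,252,.024)):
    p=ray('wrist',u/1.5,v/1.5,z,c); e=p[:2]-C; print(k,p.round(4),'r',np.hypot(*e).round(4),'ang',np.degrees(np.arctan2(e[1],e[0])).round(1))
E
```

```text
e1 [0.4872 0.044  0.0445] r 0.0578 ang -178.3
e2 [0.5116 0.0465 0.0445] r 0.0335 ang 178.7
e0 [0.4998 0.0455 0.0445] r 0.0452 ang -179.7
p1 [0.5174 0.1285 0.024 ] r 0.0873 ang 108.5
p2a [0.4613 0.0729 0.024 ] r 0.088 ang 162.0
p2b [0.4586 0.0604 0.024 ] r 0.0876 ang 170.4
```

```bash
python3 -m handwheel '[[-3.6,-0.6,0,0,0,-0.052,1],[-7.3,-1,0,0,0,-0.105,1],[-11,-1.2,0,0,0,-0.157,1],[-13.4,-1.2,0,0,0,-0.192,1],[-15.9,-1.2,0,0,0,-0.227,1],[-18.3,-1,0,0,0,-0.262,1],[-20.1,-0.9,0,0,0,-0.288,1],[-21.3,-0.7,0,0,0,-0.305,1],[-22.6,-0.6,0,0,0,-0.323,1],[-22.6,-0.6,0,0,0,-0.323,1]]'
cat > look.py <<'E'
from h import *
import pickle,sys
t=sys.argv[1]
pickle.dump((cam('wrist')),open(f'w{t}.pkl','wb'))
for n in('wrist','scene'):
    im=ctrl.get_image(n)
    im=cv2.cvtColor(im,cv2.COLOR_RGB2BGR); cv2.imwrite(f'pics/{n}{t}raw.png',im)
    if n=='scene': im=cv2.resize(im[130:240,215:335],None,fx=5,fy=5,interpolation=cv2.INTER_CUBIC)
    else: im=cv2.resize(im,None,fx=1.5,fy=1.5)
    cv2.imwrite(f'pics/{n}{t}.png',im)
E
python3 look.py 7
```

```text
time: 11.45
position: [0.4849, 0.0083, 0.0713]
tool_rot: [1.267, 2.875, -0.0]
ft_force: [1.3, -0.4, 0.7]
grip_width: 0.006
```

View pics/wrist7.png

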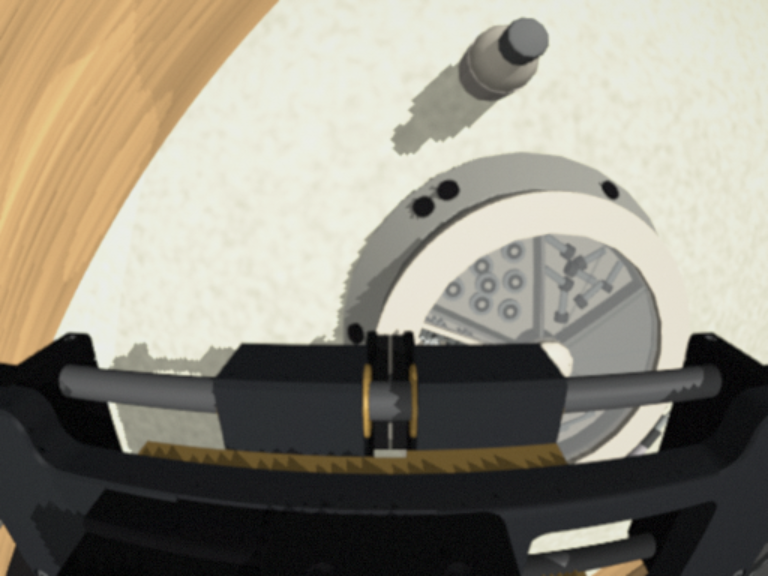

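View pics/scene7.png

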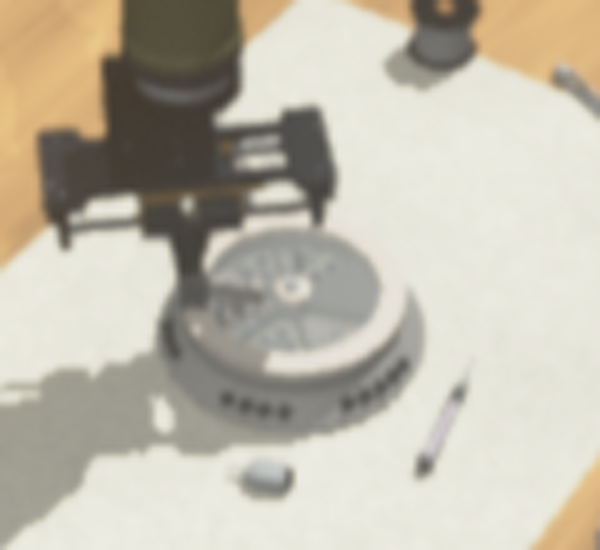

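```bash
python3 - <<'E'
from h import *
im=cv2.imread('pics/wrist7raw.png')[195:240,265:365]
cv2.imwrite('pics/w7d.png',cv2.resize(im,None,fx=8,fy=8,interpolation=cv2.INTER_CUBIC))
import pickle
c=pickle.load(open('w7.pkl','rb'))
for a in (193,195,197,199,201,202.5,204):
    for r in (.05,.045,.035):
        q=proj('wrist',np.r_[C+r*np.array([np.cos(np.radians(a)),np.sin(np.radians(a))]),.0445],c); print(a,r,((q-[265,195])*8).round())
E
```

```text
193 0.05 [289. 131.]
193 0.045 [342. 160.]
193 0.035 [445. 216.]
195 0.05 [278. 150.]
195 0.045 [332. 177.]
195 0.035 [437. 229.]
197 0.05 [267. 168.]
197 0.045 [322. 193.]
197 0.035 [430. 241.]
199 0.05 [258. 187.]
199 0.045 [314. 210.]
199 0.035 [423. 254.]
201 0.05 [248. 206.]
201 0.045 [305. 227.]
201 0.035 [416. 267.]
202.5 0.05 [242. 220.]
202.5 0.045 [299. 240.]
202.5 0.035 [412. 277.]
204 0.05 [236. 235.]
204 0.045 [294. 252.]
204 0.035 [407. 287.]
```

View pics/w7d.png

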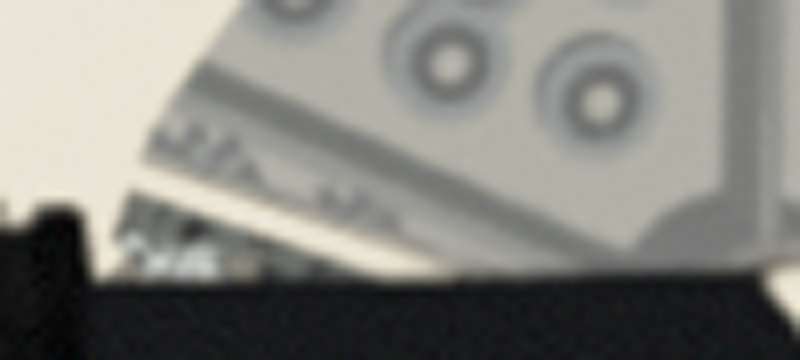

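```bash
python3 - <<'E'
from h import *
import pickle
c=pickle.load(open('w1.pkl','rb'))
for u,v in ((122,194),(215,232),(132,318),(225,268)):
    p=ray('wrist',150+u/3,40+v/3,.0445,c);e=p[:2]-C; print(np.hypot(*e).round(4),np.degrees(np.arctan2(e[1],e[0])).round(1))
s,p,Rt=tool();print(s['ft_force'],s['time'],p-pose(222.5)[0])
E
```

```text
0.0577 50.2
0.0185 54.9
0.0579 99.8
0.0165 102.9
[ 0.2271554  -0.10312868  0.22386453] 11.55 [-0.00053402 -0.0002136  -0.00072613]
```

```bash
python3 -m handwheel '[[5,0,0,0,0,0,1],[10,0,0,0,0,0,1],[12,0,-10,0,0,0,1],[12,0,-40,0,0,0,1],[12,0,-80,0,0,0,1],[-15,15,-120,0,0,0,1],[-50,40,-164,0,0,0,1],[-80,60,-164,0,0,0,1],[-102,70,-164,0,0,0,1],[-102,70,-164,0,0,0,1],[-102,70,-164,0,0,0,1]]'; python3 look.py 8
python3 - <<'E'
import cv2
i=cv2.imread("pics/wrist8raw.png")[40:240,150:380]
cv2.imwrite("pics/w8d.png",cv2.resize(i,None,fx=3,fy=3,interpolation=cv2.INTER_CUBIC))
E
```

```text
time: 12.92
position: [0.6046, -0.0189, 0.2354]
tool_rot: [-1.266, -2.875, -0.0]
ft_force: [0.3, -0.0, -0.4]
grip_width: 0.007
```

View pics/w8d.png

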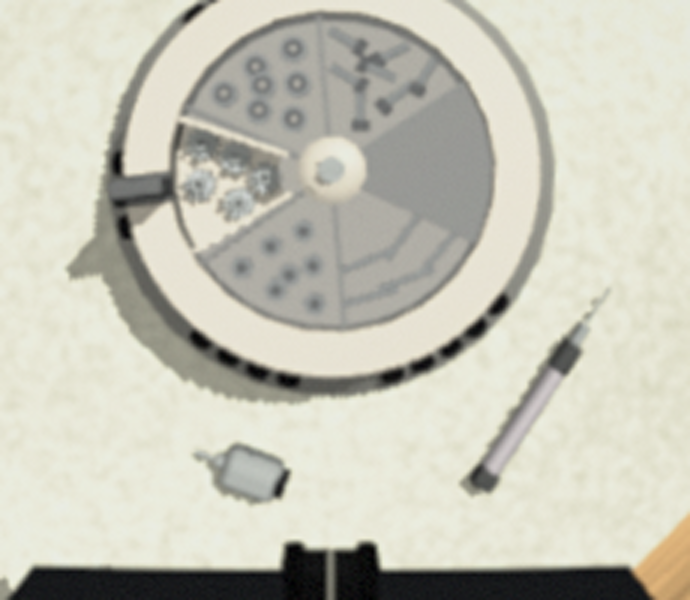

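View pics/scene8.png

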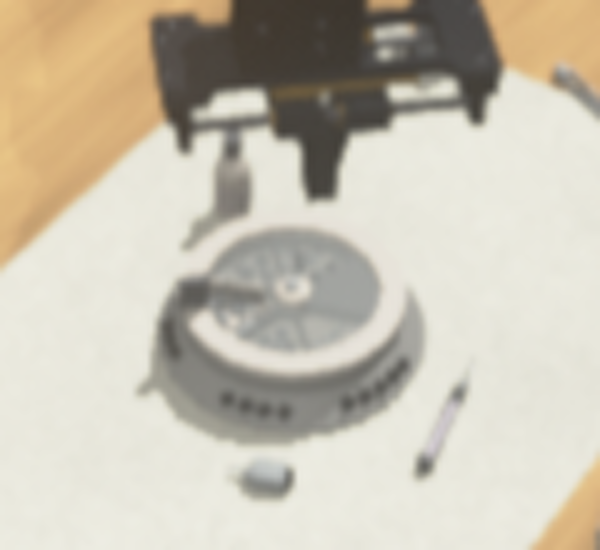

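```bash
python3 - <<'E'
from h import *
import pickle
c=pickle.load(open('w8.pkl','rb'))
for k,u,v,z in (('cap',332,168,.053),('ringL',124,168,.048),('ringR',543,168,.048),('ringB',333,380,.048),('tabtopin',165,186,.074),('tabtopout',113,191,.074),('w1',182,119,.0445),('w2',196,248,.0445),('p5',437,352,.024),('p4',245,362,.024),('div34',205,257,.0435),('motor',250,470,.015),):
    p=ray('wrist',150+u/3,40+v/3,z,c);e=p[:2]-C; print(k,p[:2].round(4),np.hypot(*e).round(4),np.degrees(np.arctan2(e[1],e[0])).round(1)%360)
E
```

```text
cap [0.5456 0.0469] 0.0013 65.6
ringL [ 0.4863 -0.0043] 0.0771 220.5
ringR [0.6028 0.1023] 0.0809 44.4
ringB [ 0.6001 -0.0121] 0.0799 313.6
tabtopin [0.507  0.0035] 0.0568 228.0
tabtopout [ 0.4939 -0.0098] 0.0754 227.4
w1 [0.4903 0.0238] 0.0589 201.8
w2 [ 0.5273 -0.0097] 0.0581 252.3
p5 [0.6269 0.0219] 0.0853 343.8
p4 [ 0.5716 -0.0343] 0.0844 288.4
div34 [ 0.5322 -0.0101] 0.0573 257.1
motor [ 0.6049 -0.0704] 0.1306 297.3
```

```bash
python3 -c "
from bench import ctrl
print(ctrl.close_job())"
```

```text
the job is handed in; nothing more can be done
None
```

I turned the lid about 152° anticlockwise with the closed fingertips, pushing the tab over two click stops until it clicked into place over the three-pip compartment. I then backed the arm off well clear and handed the job in, at about 13 s of the 48 s allowed.

- **Lid position:** in the last wrist picture, the tab measured 227.6° and the window's middle about 227°. The three-pip compartment is at about 227.5°, and the pinion gears are visible through the window.
- **Dispenser:** the pips and lid centre measured within about 1 to 2 mm and 1 to 2° of where they started, which is within reading error. One five-pip reading came out 2.7° off, because I picked a point beside the middle pip; the other marks agree that the case did not move.
- **Other objects:** the motor reading shifted about 3 mm between two views at different angles. I put that down to reading error, since nothing went near it and the scene camera shows it in the same place. The glue bottle and pin vise also look unmoved. I did not check the paint jar, tweezers or cutters after the push.
- **Forces:** the wrist readings I took stayed below about 2 N.

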